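Ready a bench scale for calibration with the check weight held over the pan

ROBOT

A 7-joint arm with a two-finger parallel gripper is mounted at the origin on the work surface. World frame = base frame: x ahead of the robot, y to its left, z up, the work surface at z = 0. Lengths are in m, angles in rad, forces in N, time in s.
With the tool pointing down it reaches from about 0.35 to 0.775 m from the base axis. Payload 3.1 kg.
Tool frame: the origin (TCP) lies midway between the tips of the shut fingers; the grasp point (between the pads) lies 19 mm behind it; z points along the fingers, y is the line along which they close (so a half turn about z gives the same grasp; the last joint's range is limited). The gripper opens to 85 mm and grips with 20 to 120 N. Pads are 22 mm wide; open, the fingers measure 114 mm over their backs; the gripper's body (76 mm by 85 mm) begins 54 mm behind the grasp point. The pads swing forward as they close: fully open they stand 13 mm farther back than shut.
Start: joints at [1.275, 0.311, 0.014, 1.512, -0.004, 1.319, -0.027], TCP at [0.138, -0.532, 0.192] pointing down, gripper open.
Joint ranges: [-2.7, 2.7], [-0.3, 1.91], [-1.27, 1.3], [0.12, 2.57], [-1.44, 4.58], [0.2, 2.03], [-3.05, 3.05]. Speed limits (rad/s): [2.79, 2.79, 3.14, 3.14, 3.14, 3.14, 3.14].

INTERFACE

Orientations are given as a 3x3 rotation matrix whose columns are the frame's x, y, z axes.
In Python, from bench import r gives the robot as it stands. Calls block until the motion is done:
- r.movep(position, orientation): joint-space move of the TCP to a pose.
- r.line_to(position, feed=0.15, rot=None): straight line of the TCP; rot=None keeps the orientation; feed is the mean speed in m/s.
- r.movej(angles): joint-space move.
- r.move_gripper(opening, effort=None): finger opening in m; effort is the grip in N (None keeps the last); returns when the fingers have stopped.
- r.wait(seconds).
- r.solve_ik(position, orientation): joint angles nearest the present ones, or None.
- r.get_state(): the state.
- r.grab_frame(name): name is "scene" or "top"; returns (picture, depth): 400x640x3 uint8, red, green, blue; 400x640 float32, m along the optical axis (not along the pixel's ray), 0 where there is no reading.
- r.camera_params(name): a dict with "mtx" (3x3 intrinsics, pixels), "k1" (the pictures are not rectified: a ray, as slopes to the right and down, at radius r is drawn at 1 + k1 r^2 times it, then the intrinsics apply), "cam_to_world" (4x4, takes a point from camera to world coordinates). Camera axes: x right, y up, looking along -z (the intrinsics and any distortion apply to the point x, -y, -z); pixel columns grow to the right and rows downward; lengths in m; the calibration is good to about 2 mm. A picture is of the moment at which its call begins. camera_params takes no time and is no camera call.
A pose or a line that the arm cannot do raises r.MotionError and nothing moves.
- r.hand_in(): hands the job in; it is judged then, once.
Trained networks look in the newest picture that a camera, given by its name, has taken for a name from the list of things; names that differ only in an ending like _2 or _b are one class to them, and where a whole thing is asked for, a point or a joint stands for the part that bears it (a point fixed in the world has none). Each returns a list of dicts, best first, with "conf" (0 to 1); they miss things now and then, are a little off and sometimes report something else, mostly with a low value. They report only what shows in the picture. A call takes as long as a camera call. They do not tell look-alikes from the thing itself.
- r.find_in(camera, label): "bbox" ([left, top, width, height] in pixels, round what is visible of it).
- r.trace(camera, label): "region" (400x640 bool, what is visible of it) and "bbox" ([left, top, width, height] in pixels, round what is visible of it).
The state is a dict: "t": time; "q": joint angles; "qvel": joint speeds; "joint_efforts": joint torques, N m; "eef_pos": TCP position; "tcp_rot": TCP orientation; "force": force on the tool from outside, world axes, zero at the start; "wrist_torque": the same for the moment, N m; "finger_gap": finger opening in m; "grip_force": force on a finger pad.
Only numpy, scipy, OpenCV 4.12 (cv2) and the standard library are available. Lean on these libraries where they do the work, as an engineer would, in place of code of your own. Each camera call takes 0.05 s, during which the arm holds its last target. There are 200 camera calls.

TASK

The packing scale is due for calibration: with its pan empty, press the green power key, then the blue zero key, then the orange calibrate key, one at a time, leaving the white tare key alone. Then take the middle-sized (500 g) of the three steel check weights out of the blue tray, carry it over to the scale without touching the basket of pots with it, and hold it upright about a centimetre above the centre of the steel pan; nothing may touch the pan, because the scale is still taking its zero and has yet to ask for the weight. Finish there, still holding the weight, and leave the basket, the pots and the other two weights where they stand.

Things in the scene. Friction and masses are not known exactly. Their poses are not given: they have to be found in the camera images.
- scale: bench packing scale, fixed: white housing 270 x 220 mm, deck 45 mm high, origin under its centre. Its -x side (to the robot) has four keys on a line 108 mm from the origin, 50 mm apart, from its +y to -y: green power, white tare, blue zero, orange calibrate; behind them a sloping display up to 57 mm high, then the steel pan. Scale and tray stand on opposite sides of the basket, either way round
- pan_top (a point): centre of the top face of the scale's flat steel pan, 63 mm above the table; the pan is 170 mm (scale's x) by 210 mm (y)
- key_power (a joint): square green power key, 24 x 26 mm, standing about 8 mm proud of the scale's front deck; value = how far it is pressed down in m: 0 at rest, 0.005 fully down (it starts to move at 1.2 N and takes 4 N fully down; it counts as pressed from 0.003 and springs back when let go)
- key_tare (a joint): square white tare (not to be pressed) key, 24 x 26 mm, standing about 8 mm proud of the scale's front deck; value = how far it is pressed down in m: 0 at rest, 0.005 fully down (it starts to move at 1.2 N and takes 4 N fully down; it counts as pressed from 0.003 and springs back when let go)
- key_zero (a joint): square blue zero key, 24 x 26 mm, standing about 8 mm proud of the scale's front deck; value = how far it is pressed down in m: 0 at rest, 0.005 fully down (it starts to move at 1.2 N and takes 4 N fully down; it counts as pressed from 0.003 and springs back when let go)
- key_cal (a joint): square orange calibrate key, 24 x 26 mm, standing about 8 mm proud of the scale's front deck; value = how far it is pressed down in m: 0 at rest, 0.005 fully down (it starts to move at 1.2 N and takes 4 N fully down; it counts as pressed from 0.003 and springs back when let go)
- key_power_top (a point): centre of the top face of the green power key (top about 55 mm above the table). The key is pressed straight down
- key_tare_top (a point): centre of the top face of the white tare key (top about 55 mm above the table). The key is pressed straight down
- key_zero_top (a point): centre of the top face of the blue zero key (top about 55 mm above the table). The key is pressed straight down
- key_cal_top (a point): centre of the top face of the orange calibrate key (top about 55 mm above the table). The key is pressed straight down
- w500_center (a point): centre (half-way up) of the 500 g check weight, the middle-sized of three, standing in one of the tray's bays: round steel body 38 mm across and 43 mm tall, above it a neck 20 mm across and a knob 32 mm across; 65 mm tall in all, so its foot is 32.5 mm below this point. z axis along the weight
- w500_foot (a point): centre of the underside of the 500 g weight
- tray: blue plastic weight tray, fixed: 245 mm along its x, 85 mm along its y, rim and dividers 18 mm high, walls and floor 5 mm, origin under its centre. Three equal bays in a row along its x, centres 78 mm apart, one weight in each in any order; fingers closing along the tray's y pass clear of the neighbours
- w1000_center (a point): centre of the 1 kg check weight (same form, 48 mm across, 82 mm tall); leave it alone
- w200_center (a point): centre of the 200 g check weight (same form, 28 mm across, 47 mm tall); leave it alone
- basket: loose perforated steel basket of pots between scale and tray, 340 mm along its x, 100 mm along its y, 95 mm high, origin under its centre; four pots in a row along x stand in it, their lids 108 mm above the table
- pot1: filled plastic pot with red lid standing in the basket, 79 mm across at the lid, 105 mm tall, origin under its centre; leave it alone
- pot2: filled plastic pot with red lid standing in the basket, 79 mm across at the lid, 105 mm tall, origin under its centre; leave it alone
- pot3: filled plastic pot with red lid standing in the basket, 79 mm across at the lid, 105 mm tall, origin under its centre; leave it alone
- pot4: filled plastic pot with red lid standing in the basket, 79 mm across at the lid, 105 mm tall, origin under its centre; leave it alone
Things that resemble listed ones, but are neither listed nor needed, are in the scene too. What is shaped like the part that bears w500_center but yellow is not meant.

How it is judged:
By the outcome, as a careful person would: the job done as asked, in the order asked, and still so for the second after the job is handed in, while the arm keeps its last pose, push and grip.
It also fails if it takes over 70 s, if anything falls off the work surface, if the arm or the gripper's body presses on something with over 40 N, if the wrist force passes 120 N, or if a joint passes its speed limit or range.

## Working session

There is one attempt and no reset: what is moved stays moved. The work goes in short steps, each a Python script; the robot and the scene stay as the last script left them, time stands still between calls to the robot, and variables do not carry over. Pictures are saved under pics/ and viewed, at most 10 in all, crops included, and the job is handed in when it is done.

```bash
mkdir -p pics; ls; cat > h.py <<'E'
import numpy as np, cv2
from bench import r
def pts(cam, depth, mask):
    """world points of masked pixels"""
    p=r.camera_params(cam); K=np.array(p["mtx"]); k=p["k1"]; T=np.array(p["cam_to_world"])
    v,u=np.nonzero(mask&(depth>0)); d=depth[v,u]
    n=cv2.undistortPoints(np.stack([u,v],1).astype(float)[:,None],K,np.array([k,0,0,0.]))[:,0]
    P=np.stack([n[:,0]*d,-n[:,1]*d,-d,np.ones_like(d)],1)@T.T
    return P[:,:3],u,v
E
python3 - <<'E'
from h import *
for c in("top","scene"):
    im,d=r.grab_frame(c); cv2.imwrite(f"pics/{c}0.png",im[...,::-1]); np.savez(f"{c}0.npz",im=im,d=d)
    for l in("scale","tray","basket","w500_center","w1000_center","w200_center","key_power","key_tare","key_zero","key_cal"):
        for o in r.trace(c,l)[:4]:
            P,u,v=pts(c,d,o["region"])
            if len(P): print(c,l,round(o["conf"],2),o["bbox"],np.median(P,0).round(3),P.min(0).round(3),P.max(0).round(3))
E
```

```text
pics
top scale 0.89 [188.8, 158.8, 80.4, 99.7] [0.54  0.252 0.061] [ 0.401  0.138 -0.007] [0.697 0.385 0.075]
top tray 0.75 [395.4, 165.4, 38.0, 84.5] [ 0.542 -0.258  0.007] [ 0.43  -0.313 -0.007] [ 0.673 -0.212  0.069]
top basket 0.94 [291.6, 141.7, 49.0, 130.5] [0.545 0.009 0.016] [ 0.365 -0.049 -0.006] [0.743 0.078 0.117]
top basket 0.73 [186.3, 158.5, 81.5, 63.5] [0.587 0.259 0.064] [ 0.498  0.15  -0.007] [0.695 0.381 0.075]
top w500_center 0.62 [439.7, 242.4, 16.9, 13.0] [ 0.433 -0.355  0.061] [ 0.417 -0.378 -0.001] [ 0.451 -0.344  0.073]
top w500_center 0.49 [405.0, 266.9, 16.2, 13.0] [ 0.37  -0.257  0.063] [ 0.35  -0.277  0.004] [ 0.386 -0.243  0.072]
top w500_center 0.44 [409.4, 230.5, 14.6, 12.5] [ 0.471 -0.265  0.067] [ 0.453 -0.285  0.006] [ 0.49  -0.253  0.078]
top w1000_center 0.69 [400.5, 170.6, 27.5, 18.7] [ 0.626 -0.251  0.082] [ 0.606 -0.292 -0.001] [ 0.662 -0.231  0.096]
top w200_center 0.43 [409.8, 203.7, 11.9, 8.1] [ 0.547 -0.263  0.049] [ 0.535 -0.277  0.01 ] [ 0.562 -0.251  0.062]
top key_power 0.4 [199.4, 245.3, 8.2, 6.6] [0.429 0.322 0.055] [0.418 0.309 0.047]
[... 1442 characters left out ...]
  0.035] [ 0.532 -0.28   0.001] [ 0.564 -0.239  0.056]
scene key_power 0.57 [360.1, 124.4, 6.0, 8.1] [0.431 0.319 0.054] [0.421 0.311 0.047] [0.442 0.335 0.058]
scene key_tare 0.42 [349.3, 135.1, 11.2, 6.9] [0.436 0.269 0.053] [0.424 0.259 0.045] [0.446 0.283 0.058]
scene key_tare 0.4 [349.5, 132.2, 94.8, 75.7] [0.595 0.245 0.062] [0.499 0.149 0.043] [0.68  0.37  0.067]
scene key_zero 0.39 [339.4, 141.6, 11.0, 11.2] [0.439 0.221 0.053] [0.425 0.21  0.046] [0.449 0.238 0.06 ]
scene key_cal 0.54 [326.7, 150.2, 13.8, 11.4] [0.443 0.171 0.054] [0.43  0.161 0.047] [0.455 0.187 0.057]
scene key_cal 0.29 [233.5, 286.7, 14.0, 24.4] [ 0.555 -0.269  0.036] [ 0.532 -0.28   0.002] [ 0.563 -0.239  0.056]
```

```bash
python3 - <<'E'
import cv2
a=cv2.imread("pics/top0.png")[120:320,170:480]; cv2.imwrite("pics/topc.png",cv2.resize(a,None,fx=2.58,fy=2.58,interpolation=2))
a=cv2.imread("pics/scene0.png")[215:355,130:320]; cv2.imwrite("pics/scenec.png",cv2.resize(a,None,fx=4,fy=4,interpolation=2))
E
```

```text
(no output)
```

View pics/topc.png

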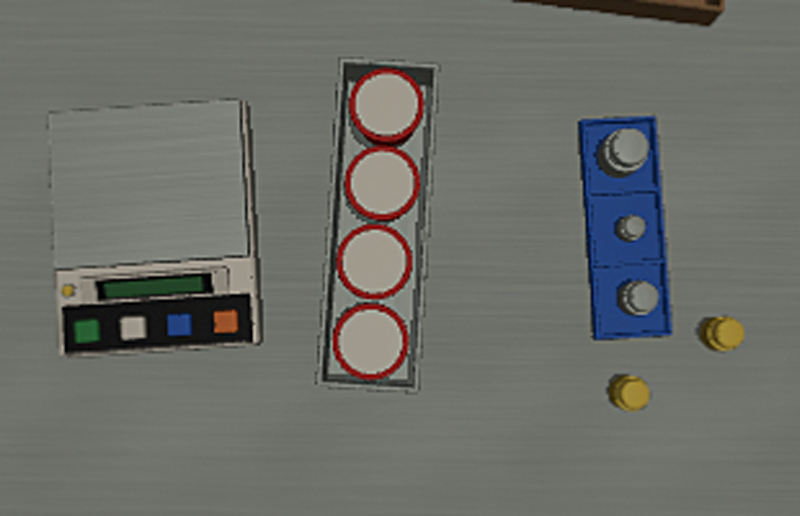

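View pics/scenec.png

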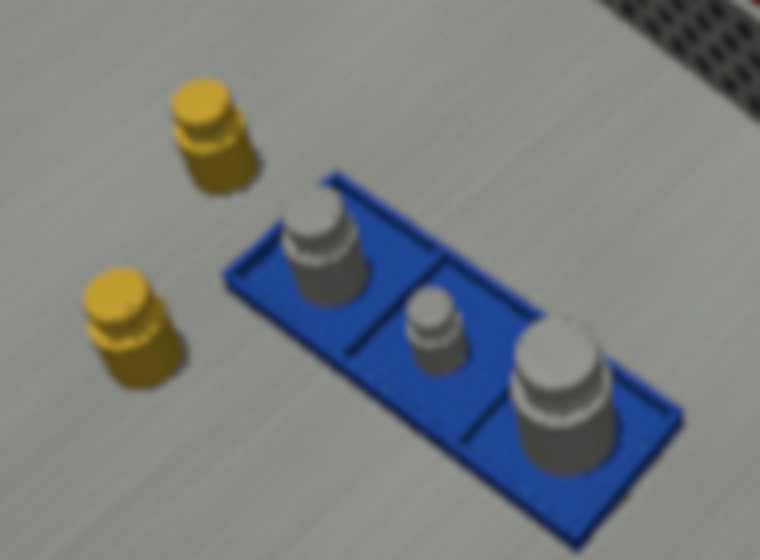

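View pics/scene0.png

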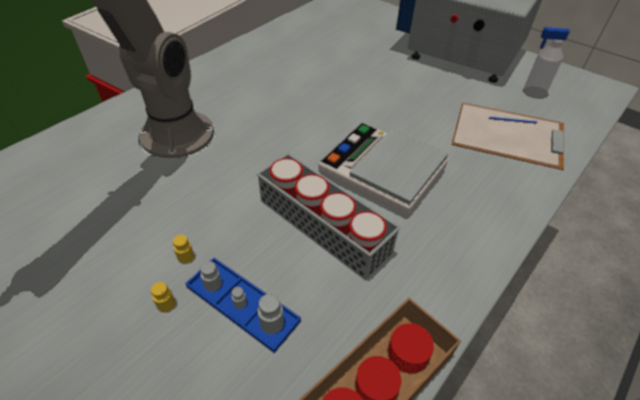

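Scene crop: the steel middle-sized weight stands in the tray's near bay (top px ≈(416,236), scene px ≈(209,275)). The steel 200 g is at top (415,207) and the steel 1 kg at top (413,178). Two yellow look-alikes stand outside the tray at top (413,272) and (448,248). The steel one in the tray fits the description. Keys in the top picture: green (203,248), white (221,247), blue (239,246), orange (257,244).

```bash
python3 - <<'E'
from h import *
s=r.get_state(); print(s["t"],s["tcp_rot"])
for c in("top","scene"):
    z=np.load(c+"0.npz"); im,d=z["im"],z["d"]
    P,u,v=pts(c,d,np.ones(d.shape,bool)); hsv=cv2.cvtColor(im,cv2.COLOR_RGB2HSV)[v,u].astype(int)
    def box(x0,x1,y0,y1,z0,z1): return (P[:,0]>x0)&(P[:,0]<x1)&(P[:,1]>y0)&(P[:,1]<y1)&(P[:,2]>z0)&(P[:,2]<z1)
    def rect(m): return cv2.minAreaRect((P[m,:2]*1000).astype(np.float32))
    pan=box(.49,.72,.1,.42,.054,.075)&(hsv[:,1]<60)
    print(c,"pan",rect(pan),np.median(P[pan,2]))
    blue=(abs(hsv[:,0]-112)<12)&(hsv[:,1]>120)
    print("tray",rect(blue&box(.38,.72,-.35,-.17,-.01,.03)))
    for n,a in(("w500",(.43,.51,-.31,-.22,.058,.085)),("w200",(.52,.58,-.31,-.22,.044,.06)),("w1k",(.58,.68,-.31,-.2,.076,.1))):
        m=box(*a)&~blue; print(n,rect(m),P[m].mean(0).round(4),m.sum())
    kz=box(.40,.47,.13,.36,.048,.066)&(hsv[:,2]>90)
    for n,h in(("pow",60),("zero",110),("cal",10)):
        m=kz&(abs(hsv[:,0]-h)<14)&(hsv[:,1]>100); print(n,P[m].mean(0).round(4),m.sum())
    m=kz&(hsv[:,1]<60)&box(.415,.455,.25,.29,.05,.066); print("tare",P[m].mean(0).round(4),m.sum())
E
```

```text
1.1 [[ 9.67948231e-01  2.51149798e-01 -3.70924245e-05]
 [ 2.51149798e-01 -9.67948232e-01 -6.69562088e-06]
 [-3.75851506e-05 -2.83474054e-06 -9.99999999e-01]]
top pan ((581.2378540039062, 260.66607666015625), (187.71104431152344, 212.86398315429688), 3.3524672985076904) 0.06386296692540727
tray ((551.7237548828125, -261.1166076660156), (245.12994384765625, 85.37857055664062), 3.7577567100524902)
w500 ((472.12005615234375, -270.5489196777344), (30.50234603881836, 28.126096725463867), 0.37596020102500916) [ 0.4715 -0.2709  0.0696] 107
w200 ((549.090576171875, -265.1432189941406), (22.37912368774414, 20.132856369018555), 31.599369049072266) [ 0.5487 -0.2647  0.0517] 54
w1k ((629.7296752929688, -255.23028564453125), (36.6209602355957, 38.49753189086914), 1.965973138809204) [ 0.6294 -0.2548  0.0872] 165
pow [0.4295 0.3233 0.0556] 51
zero [0.4375 0.2239 0.0553] 72
cal [0.4415 0.1741 0.0551] 74
tare [0.4339 0.274  0.0556] 68
scene pan ((579.7366333007812, 260.65887451171875), (188.78956604003906, 214.9498291015625), 4.5755391120910645) 0.062441019169666934
tray ((552.5873413085938, -262.2406311035156), (243.99464416503906, 85.2471923828125), 3.534984827041626)
w500 ((472.8590393066406, -270.8885498046875), (30.051557540893555, 31.006799697875977), 13.122523307800293) [ 0.4743 -0.272   0.0681] 195
w200 ((549.7335205078125, -265.4169921875), (22.210128784179688, 21.09633445739746), 54.27721405029297) [ 0.5502 -0.2661  0.0512] 103
w1k ((630.7595825195312, -255.67799377441406), (38.68937301635742, 36.598960876464844), 27.519594192504883) [ 0.6321 -0.2565  0.0858] 352
pow [0.4323 0.3216 0.0544] 35
zero [0.4389 0.2227 0.0532] 64
cal [0.4424 0.1729 0.0531] 71
tare [0.4348 0.2714 0.0536] 60
```

```bash
cat >> h.py <<'E'
def R(yaw):  # tool down, closing line along local y
    c,s=np.cos(yaw),np.sin(yaw); return np.array([[c,s,0],[s,-c,0],[0,0,-1.]])
E
python3 - <<'E'
from h import *
for c in("top","scene"):
    z=np.load(c+"0.npz"); P,u,v=pts(c,z["d"],np.ones(z["d"].shape,bool))
    m=(abs(P[:,0]-.6)<.09)&(abs(P[:,1]-.26)<.14)&(P[:,2]>.0595)&(P[:,2]<.07)
    print(c,cv2.minAreaRect((P[m,:2]*1000).astype(np.float32)))
p=r.get_state()["eef_pos"]; r.move_gripper(0.0,40); r.line_to([p[0],p[1],.25])
yaw=np.radians(4.4); K={"pow":(.4305,.3225),"zero":(.438,.2233),"cal":(.442,.1735)}
first=True
for n,(x,y) in K.items():
    (r.movep([x,y,.15],R(yaw)) if first else r.line_to([x,y,.075])); first=False
    r.line_to([x,y,.060],feed=.08); r.wait(.2); f0=r.get_state()["force"][2]; log=[]
    for z in np.arange(.057,.0465,-.001):
        r.line_to([x,y,z],feed=.03); r.wait(.05); s=r.get_state(); f=s["force"][2]-f0
        log.append((round(s["eef_pos"][2],4),round(f,2)))
        if f>3.7: break
    print(n,f0,log,s["eef_pos"].round(4) if hasattr(s["eef_pos"],"round") else s["eef_pos"])
    r.line_to([x,y,.075],feed=.1)
print(r.get_state()["t"],r.get_state()["q"])
E
```

```text
top ((588.7969360351562, 260.9478759765625), (170.22447204589844, 209.22695922851562), 4.430018901824951)
scene ((588.8496704101562, 261.03717041015625), (170.68247985839844, 214.66305541992188), 4.434638023376465)
pow -0.2916839156765712 [(np.float64(0.0568), np.float64(0.72)), (np.float64(0.056), np.float64(0.57)), (np.float64(0.055), np.float64(0.42)), (np.float64(0.0539), np.float64(0.09)), (np.float64(0.053), np.float64(0.82)), (np.float64(0.052), np.float64(0.55)), (np.float64(0.0509), np.float64(0.64)), (np.float64(0.05), np.float64(0.41)), (np.float64(0.0489), np.float64(0.53)), (np.float64(0.048), np.float64(0.15)), (np.float64(0.047), np.float64(-0.69))] [0.4305 0.3224 0.047 ]
zero -0.39873879566819315 [(np.float64(0.057), np.float64(-0.03)), (np.float64(0.056), np.float64(0.92)), (np.float64(0.055), np.float64(0.7)), (np.float64(0.054), np.float64(0.27)), (np.float64(0.053), np.float64(-0.02)), (np.float64(0.052), np.float64(-0.05)), (np.float64(0.051), np.float64(-0.11)), (np.float64(0.05), np.float64(0.68)), (np.float64(0.049), np.float64(0.83)), (np.float64(0.048), np.float64(0.57)), (np.float64(0.0469), np.float64(0.74))] [0.438  0.2233 0.0469]
cal 0.2949251786151706 [(np.float64(0.057), np.float64(0.33)), (np.float64(0.056), np.float64(0.02)), (np.float64(0.055), np.float64(0.08)), (np.float64(0.0539), np.float64(0.14)), (np.float64(0.053), np.float64(-0.47)), (np.float64(0.052), np.float64(-0.2)), (np.float64(0.051), np.float64(0.74)), (np.float64(0.05), np.float64(-1.0)), (np.float64(0.0489), np.float64(-0.56)), (np.float64(0.048), np.float64(0.59)), (np.float64(0.047), np.float64(-0.44))] [0.442  0.1735 0.047 ]
20.6333 [-0.62368315  0.26528776  0.25548546  1.88867779 -0.0792037   0.99639993
 -1.82765443]
```

```bash
python3 - <<'E'
from h import *
s=r.get_state(); print(s["finger_gap"],s["grip_force"],s["force"],s["eef_pos"],s["tcp_rot"])
x,y=.442,.1735
r.line_to([x,y,.05],feed=.05); r.wait(.1); print(r.get_state()["force"])
im,d=r.grab_frame("scene"); cv2.imwrite("pics/s1.png",cv2.resize(im[60:220,250:450,::-1],None,fx=4,fy=3.75,interpolation=2))
im,d=r.grab_frame("top"); cv2.imwrite("pics/t1.png",cv2.resize(im[140:300,160:300,::-1],None,fx=4,fy=3.75,interpolation=2))
r.line_to([x,y,.075],feed=.1)
E
```

```text
-0.0001767989126747462 0.0 [-0.01957492 -0.34379587  1.13728313] [0.4422335  0.17365649 0.07523497] [[ 9.97046320e-01  7.67987545e-02  7.65984897e-04]
 [ 7.67984008e-02 -9.97046526e-01  4.80949256e-04]
 [ 8.00658885e-04 -4.20702271e-04 -9.99999591e-01]]
[-0.24645085 -0.17208252 -0.73132885]
```

View pics/s1.png

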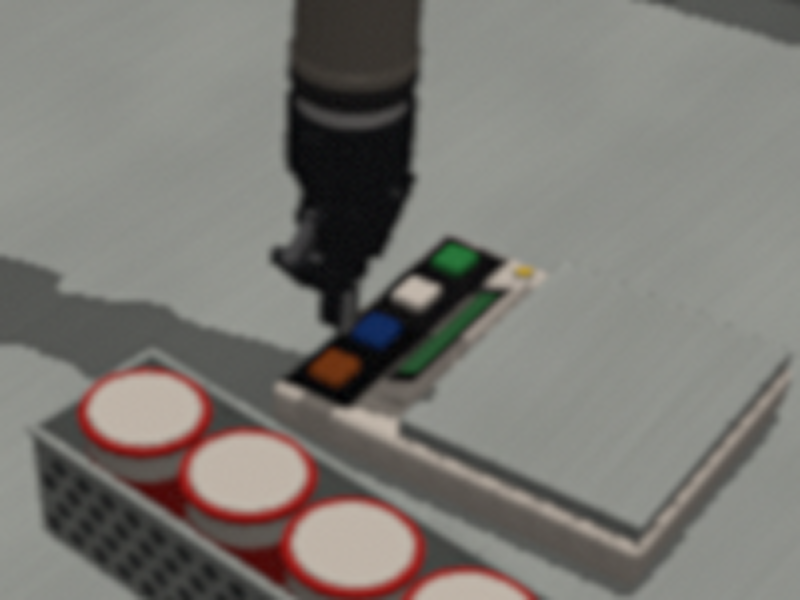

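The finger tip shows at crop (340,330), i.e. scene px (335,148), while the orange key is at px (333,158): the tip is clearly not on the key. I'll measure where the tip really is.

View pics/t1.png

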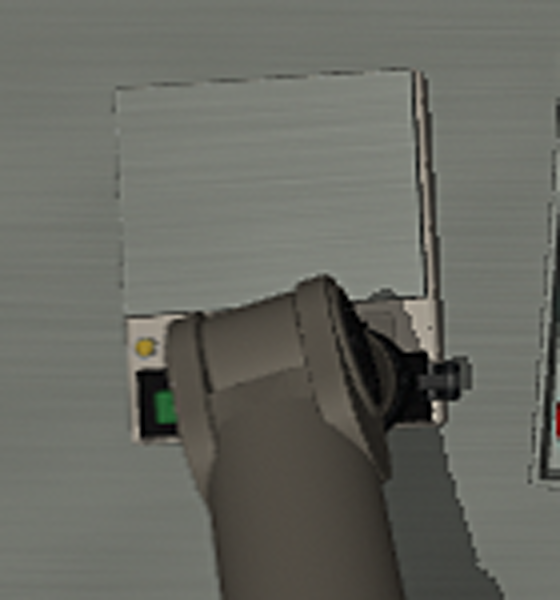

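```bash
python3 - <<'E'
from h import *
print(r.get_state()["eef_pos"])
for c in("scene","top"):
    im,d=r.grab_frame(c); P,u,v=pts(c,d,np.ones(d.shape,bool))
    dark=im[v,u].max(1)<90
    m=dark&(abs(P[:,0]-.44)<.12)&(abs(P[:,1]-.17)<.12)&(P[:,2]>.068)
    for a in np.arange(.06,.2,.01):
        k=m&(P[:,2]>a)&(P[:,2]<=a+.01)
        if k.sum()>3: print(c,round(a,3),k.sum(),np.median(P[k],0).round(3),P[k].min(0).round(3),P[k].max(0).round(3))
    z=np.load(c+"0.npz"); print(c, np.array(r.camera_params(c)["cam_to_world"])[:3,3].round(3))
E
```

```text
[0.44245292 0.17374024 0.07545282]
scene 0.07 24 [0.522 0.061 0.076] [0.433 0.057 0.071] [0.537 0.066 0.08 ]
scene 0.08 58 [0.494 0.062 0.086] [0.379 0.057 0.08 ] [0.553 0.067 0.09 ]
scene 0.09 32 [0.468 0.062 0.092] [0.38  0.057 0.09 ] [0.559 0.069 0.094]
scene 0.11 4 [0.452 0.17  0.119] [0.449 0.168 0.119] [0.452 0.181 0.12 ]
scene 0.12 21 [0.451 0.168 0.126] [0.44  0.159 0.12 ] [0.454 0.179 0.129]
scene 0.13 34 [0.45  0.164 0.134] [0.437 0.158 0.13 ] [0.455 0.181 0.14 ]
scene 0.14 32 [0.451 0.167 0.145] [0.437 0.159 0.14 ] [0.454 0.182 0.15 ]
scene 0.15 19 [0.454 0.17  0.157] [0.437 0.16  0.151] [0.457 0.187 0.16 ]
scene 0.16 60 [0.453 0.167 0.166] [0.435 0.14  0.161] [0.459 0.211 0.17 ]
scene 0.17 55 [0.454 0.16  0.176] [0.437 0.129 0.17 ] [0.46  0.217 0.18 ]
scene 0.18 90 [0.453 0.165 0.185] [0.434 0.123 0.18 ] [0.461 0.227 0.19 ]
scene 0.19 88 [0.456 0.159 0.196] [0.439 0.112 0.19 ] [0.463 0.232 0.2  ]
scene 0.2 133 [0.453 0.144 0.205] [0.437 0.11  0.2  ] [0.463 0.233 0.21 ]
scene [ 0.961 -0.524  0.813]
top 0.07 15 [0.465 0.063 0.075] [0.381 0.058 0.071] [0.541 0.067 0.08 ]
top 0.08 16 [0.451 0.063 0.085] [0.384 0.058 0.08 ] [0.548 0.067 0.09 ]
top 0.09 38 [0.464 0.064 0.095] [0.4   0.057 0.09 ] [0.558 0.071 0.1  ]
top 0.1 13 [0.474 0.065 0.102] [0.413 0.053 0.1  ] [0.514 0.069 0.11 ]
top 0.18 6 [0.435 0.138 0.184] [0.435 0.135 0.181] [0.457 0.144 0.19 ]
top 0.19 7 [0.454 0.134 0.198] [0.44  0.115 0.192] [0.457 0.135 0.2  ]
top 0.2 52 [0.443 0.121 0.207] [0.435 0.113 0.2  ] [0.459 0.131 0.21 ]
top [ 0.416 -0.02   1.433]
```

```bash
python3 - <<'E'
from h import *
s=r.get_state();print(s["t"],s["eef_pos"],s["finger_gap"],s["q"],s["qvel"])
c="scene"; im,d=r.grab_frame(c); z=np.load(c+"0.npz")
P,u,v=pts(c,d,np.ones(d.shape,bool))
H=np.full(d.shape,np.nan); H[v,u]=P[:,2]
p=r.camera_params(c);T=np.linalg.inv(np.array(p["cam_to_world"]))
for Z in(.05,.075,.095,.12):
    q=T@[.4424,.1737,Z,1]; q=q[:3]*[1,-1,-1]
    print(Z,cv2.projectPoints(q[None],np.zeros(3),np.zeros(3),np.array(p["mtx"]),np.array([p["k1"],0,0,0.]))[0].ravel())
print((H[112:166,322:350:2]*1000)[::2].round(0))
cv2.imwrite("pics/s2.png",cv2.resize(im[100:170,300:380,::-1],None,fx=8,fy=8,interpolation=2))
E
```

```text
21.9833 [0.44153864 0.17335516 0.07455697] 0.0003721039286200093 [-0.62386298  0.2660438   0.25566214  1.8896355  -0.07929642  0.99647536
 -1.82755967] [-3.27439410e-04  6.76074421e-03 -2.10333949e-03  6.00558149e-03
  1.04779969e-03 -3.06899903e-05 -1.00549263e-03]
0.05 [333.12775183 157.76774998]
0.075 [333.54417816 150.40543144]
0.095 [333.88771343 144.33553499]
0.12 [334.3307896  136.51181245]
[[ -2. 217. 216. 220. 221. 216. 211. 209. 212. 208.  nan 195. 178. 176.]
 [ -1. 215. 216. 213. 213. 209. 206. 204. 207. 200. 190. 185. 175.  -1.]
 [208. 211. 211. 195. 202. 201. 199. 198. 197. 194. 187. 180. 169.  -2.]
 [208. 207. 204. 201. 182. 192. 191. 190. 191. 189. 180. 167. 166.  -0.]
 [206. 207. 207. 198. 179. 179. 182. 185. 186. 178. 166. 164.  -2.  -1.]
 [200. 203. 204.  nan 168. 159. 177. 178. 179. 163. 160.  -0.  -0.  -1.]
 [188. 198. 196. 192. 187. 165. 166. 172. 164. 160.  -2.  -2.  -5.  -0.]
 [  1. 178. 189. 187. 182. 175. 164. 165. 159. 155.   4.  -2.   2.  -1.]
 [ -1.  -1. 164. 177. 174. 169. 164. 160. 150.  -2.   3.   1.  -1.  -1.]
 [  1.   0.  -1.   2. 163. 165. 151. 149. 
[... 572 characters left out ...]
.   2.  49.  47.  53.  57.  58.  56.  54.]
 [ -1.   0.  -0.  -0.  -0.  -2.  47.  47.  52.  51.  54.  56.  54.  51.]
 [ -4.  -2.  -0.   3.   0.  45.  45.  47.  48.  47.  52.  52.  48.  48.]
 [ -1.  -2.  -5.   1.  46.  46.  48.  48.  47.  43.  44.  47.  43.  46.]
 [ -1.   3.  -2.  45.  52.  57.  56.  49.  49.  48.  44.  45.  45.  46.]
 [  1.   1.  48.  55.  54.  54.  54.  53.  55.  45.  47.  46.  45.  43.]
 [  1.  45.  46.  53.  56.  54.  53.  53.  49.  46.  47.  45.  47.  48.]
 [ 48.  46.  47.  46.  50.  51.  53.  48.  45.  48.  48.  46.  46.  48.]
 [ 45.  47.  47.  47.  45.  47.  49.  49.  50.  47.  46.  45.  47.  52.]
 [ 45.  42.  47.  47.  47.  46.  44.  45.  46.  46.  43.  47.  51.  54.]]
```

View pics/s2.png

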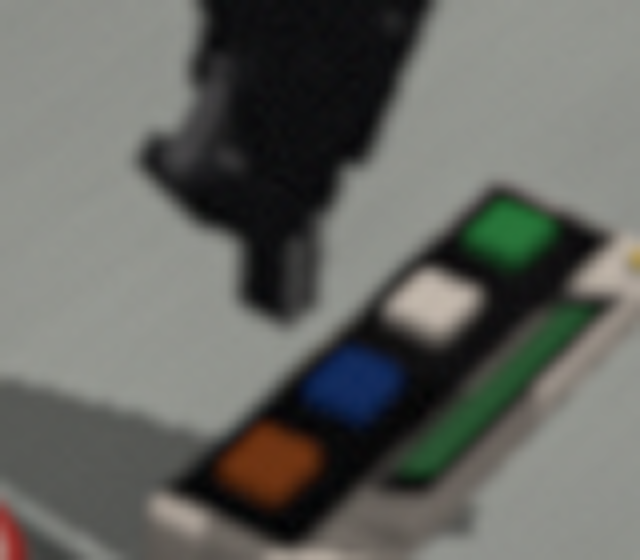

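The crop shows the shut finger tips hanging at crop (285,320), well above the keys and touching none. Depth puts the real tip about 39 mm above the reported TCP, with xy correct. I'll use this offset and confirm it by contact on the power key.

```bash
cat >> h.py <<'E'
def fz():
    a=[]
    for _ in range(4): r.wait(.02); a.append(r.get_state()["force"][2])
    return np.mean(a)
def press(x,y):
    r.line_to([x,y,.045],feed=.25); r.line_to([x,y,.022],feed=.08); f0=fz(); log=[]
    for z in np.arange(.018,.0035,-.001):
        r.line_to([x,y,z],feed=.04); f=fz()-f0; log.append((round(float(z),3),round(float(f),2)))
        if f>3.7: break
    r.line_to([x,y,.045],feed=.1); print(log,r.get_state()["t"])
    return f>3
E
python3 - <<'E'
from h import *
r.line_to([.4305,.3225,.075],feed=.25)
print(press(.4305,.3225))
E
```

```text
[(0.018, -0.28), (0.017, -0.65), (0.016, -0.12), (0.015, 0.43), (0.014, 1.45), (0.013, 1.37), (0.012, 2.44), (0.011, 2.84), (0.01, 3.31), (0.009, 8.53)] 27.225
True
```

```bash
sed -i 's/np.arange(.018,/np.arange(.014,/; s/z=.022//' h.py
python3 - <<'E'
from h import *
if press(.438,.2233): print(press(.442,.1735))
E
```

```text
[(0.014, 1.52), (0.013, 1.74), (0.012, 2.5), (0.011, 3.54), (0.01, 3.54), (0.009, 9.32)] 30.7833
[(0.014, 1.58), (0.013, 1.6), (0.012, 2.43), (0.011, 2.48), (0.01, 3.65), (0.009, 9.47)] 34.1417
True
```

```bash
python3 - <<'E'
from h import *
O=.0405; x,y=.4735,-.271
r.line_to([.442,.1735,.15],feed=.25)
r.line_to([x,y,.15],feed=.28,rot=R(np.radians(3.65)))
r.move_gripper(.085,60)
r.line_to([x,y,.05],feed=.15); s=r.get_state(); print(s["t"],s["finger_gap"],s["force"])
r.line_to([x,y,.017-O],feed=.06)
r.move_gripper(.0,60); r.wait(.1); s=r.get_state(); print(s["t"],s["finger_gap"],s["grip_force"],s["force"],s["eef_pos"])
E
```

```text
38.05 0.08453593775475038 [ 0.57715358 -0.78018051  0.91173   ]
40.025 0.036382712671527165 60.237929821014404 [ 0.21762284 -1.12513463  2.43789577] [ 0.47386074 -0.27160292 -0.02301324]
```

```bash
python3 - <<'E'
from h import *
x,y=.4735,-.271
r.line_to([x,y,.14],feed=.12); r.wait(.2); s=r.get_state(); print(s["t"],s["finger_gap"],s["grip_force"],s["force"],s["eef_pos"])
im,d=r.grab_frame("scene"); np.savez("held.npz",im=im,d=d); cv2.imwrite("pics/s3.png",cv2.resize(im[150:300,140:290,::-1],None,fx=4,fy=4,interpolation=2))
for o in r.trace("scene","w500_center"):
    P,u,v=pts("scene",d,o["region"]); print(o["conf"],o["bbox"],np.percentile(P,[1,5,50,95,99],axis=0).round(4).tolist())
E
```

```text
41.7417 0.03657419860774015 60.40544271469116 [ 0.37798665 -0.11431182 -4.69795648] [ 0.47318528 -0.27080934  0.13943417]
0.81 [186.4, 207.9, 21.9, 35.3] [[0.355, -0.2846, -0.0003], [0.4724, -0.2834, 0.1704], [0.4848, -0.2711, 0.2083], [0.4897, -0.2554, 0.2323], [0.4902, -0.1828, 0.2334]]
```

View pics/s3.png

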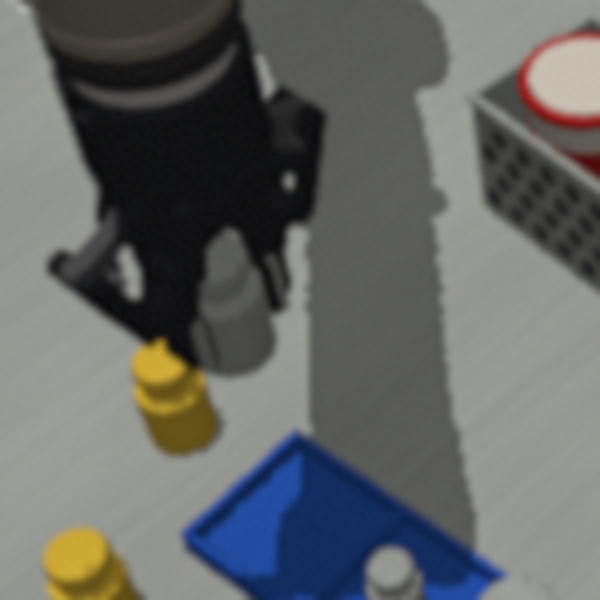

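The weight (crop (237,310)) hangs upright between the pads, clear of the tray. The foot is at about z 0.168, as expected. Carrying it over.

```bash
python3 - <<'E'
from h import *
r.line_to([.589,.261,.14],feed=.2); r.line_to([.589,.261,.06],feed=.1); r.wait(.3)
s=r.get_state(); print(s["t"],s["finger_gap"],s["force"],s["eef_pos"])
im,d=r.grab_frame("scene"); cv2.imwrite("pics/s4.png",cv2.resize(im[70:230,300:460,::-1],None,fx=3.75,fy=3.75,interpolation=2))
P,u,v=pts("scene",d,np.ones(d.shape,bool))
m=(abs(P[:,0]-.589)<.035)&(abs(P[:,1]-.261)<.035)&(P[:,2]>.07)&(P[:,2]<.16)
for o in r.trace("scene","w500_center")[:2]:
    k=m&o["region"][v,u]; print(o["conf"],o["bbox"],k.sum())
    for a in np.arange(.07,.16,.01):
        q=k&(P[:,2]>a)&(P[:,2]<=a+.01)
        if q.sum()>2: print(round(a,2),q.sum(),np.median(P[q],0).round(4),P[q].min(0).round(4),P[q].max(0).round(4))
E
```

```text
45.9667 0.03638337479737897 [ 0.11447152  0.72098508 -5.02583965] [0.58935368 0.26116101 0.0605838 ]
0.86 [149.4, 277.4, 23.4, 35.1] 0
0.74 [173.6, 233.2, 19.1, 29.9] 0
```

View pics/s4.png

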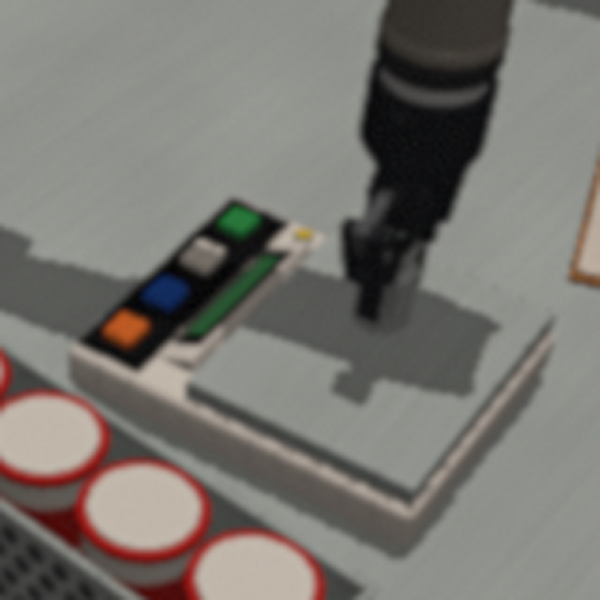

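The weight hangs upright over the pan at crop (395,300). I'll check its foot by depth, then lower it.

```bash
python3 - <<'E'
from h import *
def meas(lo):
    im,d=r.grab_frame("scene"); P,u,v=pts("scene",d,np.ones(d.shape,bool))
    m=(abs(P[:,0]-.589)<.035)&(abs(P[:,1]-.261)<.045)&(P[:,2]>lo)&(P[:,2]<.13)
    g=im[v,u].max(1)>60
    k=m&g; print("min z",np.sort(P[k,2])[:8].round(4)); q=k&(P[:,2]<lo+.03); print(P[q].min(0).round(4),P[q].max(0).round(4),q.sum())
meas(.068)
r.line_to([.589,.261,.0445],feed=.05); r.wait(.4)
s=r.get_state(); print(s["t"],s["finger_gap"],s["force"],s["eef_pos"],s["tcp_rot"][2]); meas(.0685)
E
```

```text
min z [0.087  0.0878 0.0879 0.088  0.0895 0.0896 0.09   0.0903]
[0.5726 0.2405 0.087 ] [0.6059 0.2668 0.0964] 31
46.975 0.03667893327905748 [ 0.20934582 -0.99277847 -5.68003682] [0.58914315 0.26106662 0.04472659] [ 3.58458060e-04 -1.93013805e-04 -9.99999917e-01]
min z [0.0715 0.073  0.0732 0.0735 0.0736 0.0738 0.0741 0.0746]
[0.5722 0.2292 0.0715] [0.6062 0.2876 0.0985] 73
```

```bash
python3 -c "
from bench import r
print(r.hand_in())"
```

```text
the job is handed in; nothing more can be done
None
```

I pressed power, zero and calibrate once each in that order, left tare alone, and handed the job in at about 47 s with the 500 g weight held upright about 1 cm above the pan centre (the first key pass ran about 4 cm too high and touched nothing).

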